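# Register a block in the drilling jig

## Task

Make the small wooden block ready for drilling by pushing only: slide it so that one long side lies flat against the jig's long fence and one end is up against the dark wooden end stop, and push the red sliding stop along the fence until it touches the block's other end. Do not pick up, tip or carry the block, do not disturb the other things on the bench, and leave the robot clear of everything.

Things in the scene. Friction and masses are not known exactly. Their poses are not given: they have to be found in the camera images.
- wood_block: Small loose brown wooden block, 36 x 55 x 22 mm, lying flat on the jig's baseboard, somewhat askew and off the fence. Origin: centre of its underside; its y axis is the long (55 mm) direction, x the 36 mm width, z up.
- jig: Drilling jig fixed to the bench: plywood board 200 (x) x 300 (y) x 12 mm; pale wooden fence along its whole far edge, 28 mm thick, top 33 mm above the board; dark wooden end stop at its left end, 50 (x) x 25 (y) mm, 30 mm above the board, against the fence. Origin: centre of the board's underside; x points to the fence, y along it to the left (to the end stop), z up. Place and yaw vary.
- corner (a point): Point on the board's upper face where the fence's inner face meets the end stop's inner face, at (70, 100, 12) mm in the jig's frame; axes parallel to the jig's. From here fence face is x = 0, end stop face y = 0, free board at negative x and y. The finished block has its origin at (-18, -27.5, 0) mm, its y axis along the jig's y, either way round.
- sliding_stop (a joint): Slide of the red plastic stop along the fence: 0 at the right end, growing to 0.155 m as it moves left (jig +y) towards the end stop. It moves freely with about 1.5 N friction and stays where it is left; nothing needs loosening. It reads about 0.135 when it touches the registered block.
- stop_face (a point): Centre of the red stop's face towards the block, 12 mm above the board. The stop is a red block 49 mm deep (jig x, out from the fence), 30 mm thick (jig y), top 30.5 mm above the board. Push on its other side, 30 mm to the right (jig -y) of this point. A red bridge (22 mm in y, top 41.5 mm above the board) runs from it over the fence and carries a black knob, top 57 mm above the board.
- polish_tin: Bystander: round red and clear wax tin, 75 mm diameter, 24 mm high, on the near right part of the jig's board. Origin: centre of its underside.
- rubber_heel: Bystander: black rubber heel blank, 57 x 58 x 9 mm, on the near left part of the jig's board. Origin: centre of its underside.
- masking_tape: Bystander: roll of cream masking tape, 97 mm diameter, 38 mm high, lying flat on the bench. Origin: centre of its underside.
- tape_measure: Bystander: yellow and black tape measure, 62 x 71 x 32 mm, on the bench. Origin: centre of its underside.
- nail_jar: Bystander: glass jar with grey lid, 60 mm diameter, 78 mm high, on the bench. Origin: centre of its underside.
- thread_spool: Bystander: red thread spool, 49 mm diameter, 58 mm high, upright on the bench. Origin: centre of its underside.

How it is judged (in metres and radians):
At the end, for the whole second after the job is handed in: The block lies flat and still on the board, long side along the fence (within 0.06 rad), no more than 3.5 mm off the fence and 4 mm off the end stop, and the red stop's face is within 59.5 mm of the end stop's face (the 55 mm block between them) (x of wood_block in the frame of corner between -0.0215 and -0.0155 m and y of wood_block in the frame of corner between -0.0315 and -0.025 m and z of wood_block in the frame of corner below 0.003 m and angle between wood_block's own z axis and vertical below 0.05 rad and angle between the y axis of wood_block and the y axis of jig, either way round below 0.06 rad and y of stop_face in the frame of corner above -0.0595 m and linear speed of wood_block below 0.01 m/s); the robot touches nothing.
It fails at once if the block is lifted off the board (z of wood_block in the frame of corner above 0.006 m).
It fails at once if the block is tipped (angle between wood_block's own z axis and vertical above 0.4 rad).
It fails at once if one of the bystanders is disturbed (moved more than 15 mm) (distance of any of polish_tin, rubber_heel, masking_tape, tape_measure, nail_jar, thread_spool from where it was at the start of the episode above 0.015 m).
It also fails if it takes over 48 s, if anything falls off the work surface, if the arm or the gripper's body presses on something with over 40 N, if the wrist force passes 120 N, or if a joint passes its speed limit or range.

## Robot

A 6-joint arm with a two-finger parallel gripper is mounted at the origin on a cart in front of the work surface, level with it; the furniture and walls round the work are solid. World frame = base frame: x ahead of the robot, y to its left, z up, the work surface at z = 0. Lengths are in mm, angles in rad, forces in N, time in s.
With the tool pointing down it reaches from about 350 to 875 mm from the base axis. Payload 15.5 kg.
Tool frame: the origin (TCP) lies at the very end of the fingers, on their centre line; the grasp point (between the pads) lies env.grip_point_offset behind it (env.grip_point_offset is the distance from the TCP to the grasp point, in mm); z points along the fingers, y is the direction in which the jaws open and shut (so a half turn about z gives the same grasp; the last joint's range is limited). The gripper opens to 85 mm and grips with 20 to 120 N. Pads are 22 mm wide; open, the fingers measure 114 mm over their backs; the gripper's body (76 mm by 85 mm) begins 54 mm behind the grasp point. The pads swing forward as they close: fully open they stand 13 mm farther back than shut.
Start: joints at [1.032, 0.494, 1.345, -0, 1.302, -0.096], TCP at [268.355, 564.457, 200.077] pointing down, gripper open.
Joint ranges: [-2.91, 2.91], [-0.82, 2.16], [0.22, 2.67], [-1.22, 4.37], [0.12, 2.79], [-3.08, 3.08]. Speed limits (rad/s): [1.89, 1.89, 2.57, 3.01, 3.01, 3.01].

## Interface

Orientations are given as a unit quaternion [x, y, z, w].
In Python, from workcell import env gives the robot as it stands. Calls block until the motion is done:
- env.reach(position, orientation): joint-space move of the TCP to a pose.
- env.move_straight(position, rotation=None, rate=150, stop_force=None): straight line of the TCP; rotation=None keeps the orientation; rate is the mean speed in mm/s. With stop_force (N) it stops when the force on the tool has changed by that much, and returns True; else False.
- env.goto_joints(angles): joint-space move.
- env.release() and env.close_gripper(): open the fingers fully, or close them until they stop; the grip force is fixed at half the most.
- env.sleep(seconds).
- env.ik(position, orientation): joint angles nearest the present ones, or None.
- env.get_obs(): the state.
- env.capture(name): name is "scene" or "top" or "wrist"; returns the picture (420x560x3 uint8, red, green, blue); there is no depth.
- env.camera_info(name): a dict with "intrinsics" (3x3 intrinsics, pixels), "dist_coeffs" ([k1, k2, p1, p2, k3] as OpenCV has them; the pictures are not rectified), "xyz" and "orientation" of the camera in the world; the wrist camera has in their place "hand_eye" (4x4, takes a point from camera to tool coordinates, whose origin is the TCP and whose axes are the flange's). Camera axes: x right, y down, z forward; pixel columns grow to the right and rows downward; lengths in mm; the calibration is good to about 2 mm. A picture is of the moment at which its call begins: read the wrist's pose just before it. camera_info takes no time and is no camera call.
A pose or a line that the arm cannot do raises env.Unreachable and nothing moves.
- env.hand_in(): hands the job in, once; it reports no verdict.
Trained networks look in the newest picture that a camera, given by its name, has taken for a name from the list of things; names that differ only in an ending like _2 or _b are one class to them, and where a whole thing is asked for, a point or a joint stands for the part that bears it (a point fixed in the world has none). Each returns a list of dicts, best first, with "p" (0 to 1); they miss things now and then, are a little off and sometimes report something else, mostly with a low value. They report only what shows in the picture. A call takes as long as a camera call.
- env.boxes_of(camera, label): "at" ([column, row] in pixels, amid what is visible of it).
- env.cut_out(camera, label): "pixels" (420x560 bool, what is visible of it) and "at" ([column, row] in pixels, amid what is visible of it).
- env.pinpoint(camera, label): "at" ([column, row] in pixels: a listed point, or the origin of a listed thing).
The state is a dict: "clock": time; "joints": joint angles; "dq": joint speeds; "effort": joint torques, N m; "position": TCP position; "orientation": TCP orientation; "ft_force": force on the tool from outside, world axes, zero at the start; "moment": the same for the moment, N m; "width": finger opening in mm.
Only numpy, scipy, OpenCV 4.12 (cv2) and the standard library are available. Lean on these libraries where they do the work, as an engineer would, in place of code of your own. Each camera call takes 0.05 s, during which the arm holds its last target.

## Working session

There is one attempt and no reset: what is moved stays moved. The work goes in short steps, each a Python script; the robot and the scene stay as the last script left them, time stands still between calls to the robot, and variables do not carry over. Pictures are saved under pics/ and viewed, and the job is handed in when it is done.

```bash
mkdir -p pics; ls
python3 - <<'E'
from workcell import env
import cv2, numpy as np
print(env.get_obs(), env.grip_point_offset)
for c in ["scene","top","wrist"]:
    im=env.capture(c); cv2.imwrite(f"pics/a_{c}.png",im[:,:,::-1]); print(c,env.camera_info(c))
for c in ["scene","top"]:
    for l in ["wood_block","corner","stop_face","jig","polish_tin","rubber_heel","masking_tape","tape_measure","nail_jar","thread_spool"]:
        print(c,l,[(np.round(d["at"],1),round(d["p"],2)) for d in env.pinpoint(c,l)[:2]])
E
```

```text
pics
{'clock': 0.0, 'joints': array([ 1.03149827e+00,  4.94208588e-01,  1.34613941e+00, -1.89158534e-05,
        1.30249758e+00, -9.54954606e-02]), 'dq': array([ 0.00227582, -0.00037464,  0.00049501, -0.00043922,  0.00031888,
        0.00192388]), 'effort': array([ 2.96302269e-04, -8.82161307e+01, -3.83869636e+01, -1.48197014e-04,
        9.91435256e-03,  4.63025492e-05]), 'position': array([268.15277495, 564.10502203, 199.48167666]), 'orientation': array([ 2.20082205e-01,  9.75481128e-01, -5.98019943e-04, -1.86853845e-04]), 'ft_force': array([ 0.03167052,  0.9637658 , -0.04770266]), 'moment': array([-0.02336171, -0.01258028, -0.02020542]), 'width': 85.2801301558674} 18.700000000000003
scene {'intrinsics': array([[483.80757486,   0.        , 281.92220032],
       [  0.        , 483.80757486, 203.76744847],
       [  0.        ,   0.        ,   1.        ]]), 'dist_coeffs': array([-0.00974684,  0.        ,  0.        ,  0.        ,  0.        ]), 'xyz': array([ -21.61368657, -936.16183764, 1244.88142962]), 'orientation': array([ 0.90230618, -0.24883125,  0.09304841, -0.33951225])}
top
[... 1444 characters left out ...]
ar [(array([248.2, 139.3]), 0.9), (array([307.5, 222.7]), 0.58)]
scene thread_spool [(array([374.3, 291.1]), 0.85), (array([210.7, 155.5]), 0.63)]
top wood_block [(array([267.5, 227.2]), 0.68)]
top corner [(array([238.8, 197.9]), 0.68)]
top stop_face [(array([308.7, 191.2]), 0.86)]
top jig [(array([281.4, 218.7]), 0.98)]
top polish_tin [(array([323.4, 230.5]), 0.63), (array([244.8, 248.6]), 0.39)]
top rubber_heel [(array([242.8, 246.5]), 0.84)]
top masking_tape [(array([129.6, 255.9]), 0.9), (array([244.7, 245.5]), 0.59)]
top tape_measure [(array([414.7, 233.3]), 0.66), (array([243.1, 246.7]), 0.6)]
top nail_jar [(array([131.7, 190.7]), 0.56)]
top thread_spool [(array([418.2, 175. ]), 0.69)]
```

View pics/a_top.png

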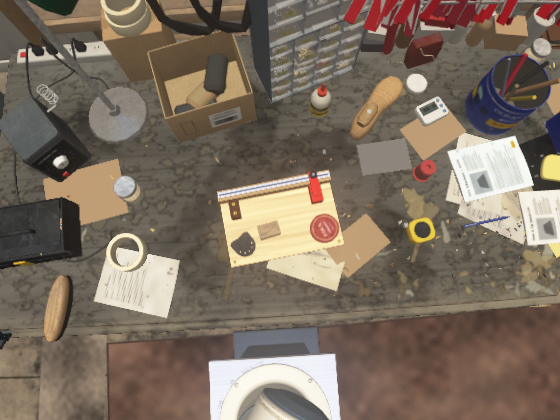

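View pics/a_scene.png

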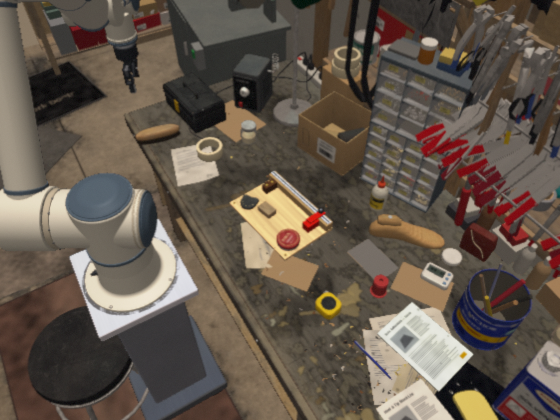

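View pics/a_wrist.png

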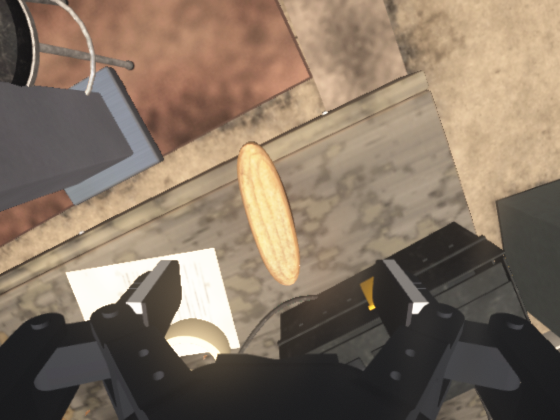

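The pictures show the jig centred in the top view: block about (268,230), heel (243,245), tin (323,228), red stop (315,190) and dark end stop (235,209). Next I'll triangulate these and plan a wrist view.

```bash
cat > h.py <<'E'
from workcell import env
import cv2, numpy as np
from scipy.spatial.transform import Rotation as R
def cam(name,obs=None):
    i=env.camera_info(name); K=i["intrinsics"];D=i["dist_coeffs"]
    if name=="wrist":
        T=np.eye(4);T[:3,:3]=R.from_quat(obs["orientation"]).as_matrix();T[:3,3]=obs["position"]
        T=T@i["hand_eye"]
    else:
        T=np.eye(4);T[:3,:3]=R.from_quat(i["orientation"]).as_matrix();T[:3,3]=i["xyz"]
    return K,D,T
def onplane(c,px,z):
    K,D,T=c; n=cv2.undistortPoints(np.array(px,float).reshape(-1,1,2),K,D).reshape(-1,2)
    d=np.c_[n,np.ones(len(n))]@T[:3,:3].T; s=(z-T[2,3])/d[:,2:]
    return (T[:3,3]+d*s)[:,:2]
def proj(c,P):
    K,D,T=c; Ti=np.linalg.inv(T)
    return cv2.projectPoints(np.array(P,float).reshape(-1,1,3),cv2.Rodrigues(Ti[:3,:3])[0],Ti[:3,3],K,D)[0].reshape(-1,2)
def down(yaw): # tool x axis direction = yaw in world, z down
    return (R.from_euler('z',yaw)*R.from_euler('x',np.pi)).as_quat()
E
python3 - <<'E'
from h import *
for c,L in {"top":dict(wood_block=(267.5,227.2,12),corner=(238.8,197.9,12),stop_face=(308.7,191.2,24),jig=(281.4,218.7,0),polish_tin=(323.4,230.5,12),rubber_heel=(242.8,246.5,12),f1=(220,192,45),f2=(330,175,45)),
 "scene":dict(wood_block=(267.3,212.1,12),corner=(277.7,185.1,12),stop_face=(308.2,221.4,24),jig=(277.8,218.3,0),polish_tin=(282.9,241.3,12))}.items():
    for k,v in L.items(): print(c,k,onplane(cam(c),v[:2],v[2]).round(1))
print(R.from_quat(env.get_obs()["orientation"]).as_matrix().round(2))
q=down(0.0); print(q)
for yaw in (0,np.pi/2,-np.pi/2,np.pi):
  for p in [(450,-30,250),(350,-30,250)]:
    print(yaw,p,env.ik(p,down(yaw)))
E
```

```text
top wood_block [[477.   -8.2]]
top corner [[560.6  63.8]]
top stop_face [[ 564.6 -122.3]]
top jig [[499.7 -46.2]]
top polish_tin [[ 459.4 -153.8]]
top rubber_heel [[430.1  58.6]]
top f1 [[570.9 109. ]]
top f2 [[ 599.4 -179.4]]
scene wood_block [[469.7 -14.5]]
scene corner [[562.5  74.6]]
scene stop_face [[ 559.5 -126.1]]
scene jig [[491.2 -47. ]]
scene polish_tin [[ 452.2 -145.3]]
[[-0.9   0.43  0.  ]
 [ 0.43  0.9   0.  ]
 [-0.    0.   -1.  ]]
[1.000000e+00 0.000000e+00 0.000000e+00 6.123234e-17]
0 (450, -30, 250) [-1.99106965e-01  1.92856341e-01  1.67674806e+00 -4.44089210e-16
  1.27198825e+00  1.37168936e+00]
0 (350, -30, 250) [-2.55993605e-01  3.52746357e-02  1.86683804e+00 -4.44089210e-16
  1.23947998e+00  1.31480272e+00]
1.5707963267948966 (450, -30, 250) [-0.19910697  0.19285634  1.67674806  0.          1.27198825 -0.19910697]
1.5707963267948966 (350, -30, 250) [-0.2559936   0.03527464  1.86683804  0.          1.23947998 -0.2559936 ]
-1.5707963267948966 (450, -30, 250) [-1.99106965e-01  1.92856341e-01  1.67674806e+00 -4.44089210e-16
  1.27198825e+00  2.94248569e+00]
-1.5707963267948966 (350, -30, 250) [-2.55993605e-01  3.52746357e-02  1.86683804e+00 -4.44089210e-16
  1.23947998e+00  2.88559905e+00]
3.141592653589793 (450, -30, 250) [-0.19910697  0.19285634  1.67674806  0.          1.27198825 -1.76990329]
3.141592653589793 (350, -30, 250) [-0.2559936   0.03527464  1.86683804  0.          1.23947998 -1.82678993]
```

Run:
```python
from h import *
env.close_gripper()
env.reach([455,-50,200],down(0.1))
o=env.get_obs(); im=env.capture("wrist"); cv2.imwrite("pics/b_wrist.png",im[:,:,::-1])
np.savez("b.npz",position=o["position"],orientation=o["orientation"],im=im)
print(o["clock"],o["position"],o["width"],o["ft_force"])
c=cam("wrist",o)
for l,z in dict(wood_block=12,corner=12,stop_face=24,jig=0,polish_tin=12,rubber_heel=12).items():
    for d in env.pinpoint("wrist",l)[:2]: print(l,np.round(d["at"],1),round(d["p"],2),onplane(c,d["at"],z).round(1))
for l in ["wood_block","sliding_stop"]:
  for d in env.cut_out("wrist",l)[:1]:
    m=d["pixels"].astype(np.uint8); print(l,d["p"],m.sum())
    cn=max(cv2.findContours(m,0,2)[0],key=cv2.contourArea); print(cv2.approxPolyDP(cn,3,True).reshape(-1,2).tolist())
```

```text
4.2083 [455.19652986 -49.47178935 199.98036287] 0.11075784531856098 [0.21559147 0.34781202 0.16143764]
wood_block [244.  163.2] 0.76 [[469.5 -11.4]]
corner [177.5  74.2] 0.63 [[556.3  65.3]]
stop_face [358.5  92.6] 0.63 [[ 555.6 -123.5]]
jig [274.3 138. ] 0.98 [[499.5 -42.2]]
polish_tin [373.3 178.7] 0.56 [[ 466.8 -158. ]]
rubber_heel [183.6 186.8] 0.62 [[436.   55.2]]
wood_block 0.92 1897
[[265, 146], [215, 151], [218, 182], [267, 179]]
sliding_stop 0.69 2852
[[394, 27], [372, 29], [372, 62], [358, 69], [359, 115], [393, 112], [394, 48], [400, 39]]
```

View pics/b_wrist.png

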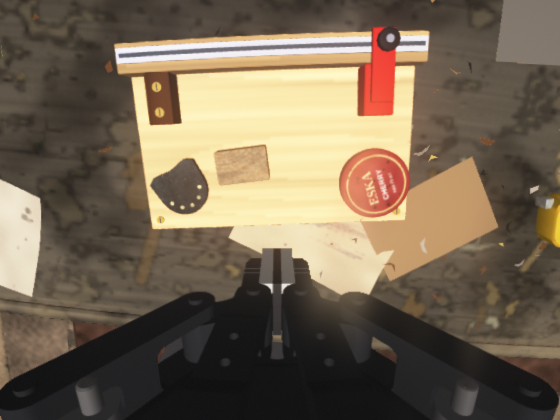

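Run:
```python
import cv2
im=cv2.imread("pics/b_wrist.png")
cv2.imwrite("pics/b_z1.png",cv2.resize(im[20:240,110:280],None,fx=4*.66,fy=4*.66,interpolation=cv2.INTER_CUBIC))
cv2.imwrite("pics/b_z2.png",cv2.resize(im[20:240,270:440],None,fx=4*.66,fy=4*.66,interpolation=cv2.INTER_CUBIC))
```

```text
(no output)
```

View pics/b_z1.png

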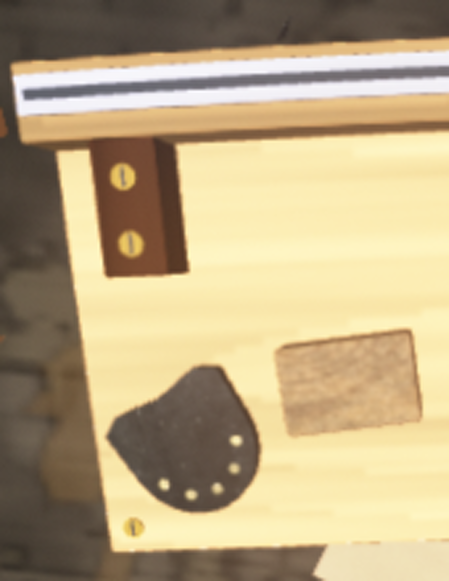

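View pics/b_z2.png

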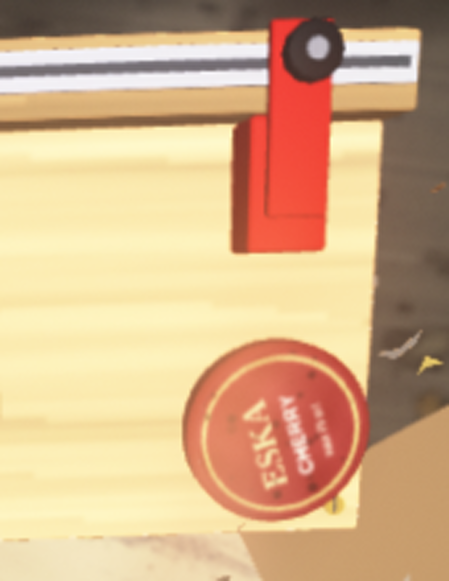

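```bash
cat > fit.py <<'E'
from h import *
from scipy.optimize import least_squares
def fit(c,px,P,x0=(495,-45,.1)):
    px=np.array(px);P=np.array(P,float)
    def W(x,P):
        r=np.array([[np.cos(x[2]),-np.sin(x[2])],[np.sin(x[2]),np.cos(x[2])]])
        return np.c_[P[:,:2]@r.T+x[:2],P[:,2]]
    s=least_squares(lambda x:(proj(c,W(x,P))-px).ravel(),x0,x_scale=[1,1,.01])
    return s.x,s.fun.reshape(-1,2)
def tojig(J,p):
    r=np.array([[np.cos(J[2]),-np.sin(J[2])],[np.sin(J[2]),np.cos(J[2])]])
    return (np.atleast_2d(p)-J[:2])@r
E
python3 - <<'E'
from fit import *
b=np.load("b.npz"); c=cam("wrist",b)
J,e=fit(c,[(152.8,228.7),(405.6,219.2),(150.5,124.5),(172.5,123.4),(181.2,122.3),(114.5,44.2),(429.5,31.4)],
[(-100,150,12),(-100,-150,12),(20,125,42),(20,100,42),(20,100,12),(98,150,45),(98,-150,45)])
print(J,e.round(1).tolist())
J[:]=J
C=np.array([70,100])
top=[(214.5,152.5),(264.5,145),(268,180),(219,185)] # rough
z1=lambda x,y:(110+x/2.64,20+y/2.64)
blk=[z1(276,348),z1(411,331),z1(422,418),z1(290,436)]
print("blk",(tojig(J,onplane(c,blk,34))-C).round(1).tolist())
bp=[(np.array(v)) for v in tojig(J,onplane(c,blk,34))]
print("angle of y axis rel jig", np.arctan2(-(bp[0]-bp[1])[0],(bp[0]-bp[1])[1]))
z2=lambda x,y:(270+x/2.64,20+y/2.64)
print("stop right top near, left top near",(tojig(J,onplane(c,[z2(325,250),z2(247,252)],42.5))-C).round(1).tolist())
print("stop left bottom near",(tojig(J,onplane(c,[z2(233,252)],12))-C).round(1).tolist())
print("heel R/top",(tojig(J,onplane(c,[z1(259,450),z1(205,365)],21))-C).round(1).tolist())
print("tin L",(tojig(J,onplane(c,[z2(183,430),z2(275,338)],30))-C).round(1).tolist())
np.save("J.npy",J)
E
```

```text
[ 5.00016615e+02 -4.31499651e+01  1.36009742e-01] [[-0.9, 0.7], [0.0, 1.5], [-1.3, 0.7], [1.3, 0.6], [1.0, 1.0], [-2.4, -1.7], [2.1, -1.5]]
blk [[-79.9, -36.8], [-75.3, -90.1], [-109.9, -93.0], [-115.3, -39.5]]
angle of y axis rel jig 0.08537551548120398
stop right top near, left top near [[-48.7, -217.6], [-48.6, -188.1]]
stop left bottom near [[-48.7, -190.3]]
heel R/top [[-123.4, -23.5], [-86.9, -4.5]]
tin L [[-118.2, -167.3], [-82.2, -203.6]]
```

```bash
cat >> fit.py <<'E'
J=np.load("J.npy")
def w(x,y,z): # corner frame, z above board
    r=np.array([[np.cos(J[2]),-np.sin(J[2])],[np.sin(J[2]),np.cos(J[2])]])
    p=r@np.array([70+x,100+y])+J[:2]; return [p[0],p[1],12+z]
def here():
    o=env.get_obs(); return (tojig(J,o["position"][:2])[0]-[70,100]).round(1), o["position"][2].round(1), o["ft_force"].round(1), o["clock"]
E
python3 - <<'E'
from fit import *
q=down(J[2])
env.reach(w(-142,-65,80),q); print(here())
print(env.move_straight(w(-142,-65,6),rate=120,stop_force=6),here())
print(env.move_straight(w(-62,-65,6),rate=80,stop_force=15),here())
print(env.move_straight(w(-40,-65,6),rate=20,stop_force=10),here())
env.move_straight(w(-70,-65,6),rate=80)
env.move_straight(w(-130,-65,90),rate=200)
o=env.get_obs(); im=env.capture("wrist"); cv2.imwrite("pics/c_wrist.png",im[:,:,::-1]);np.savez("c.npz",position=o["position"],orientation=o["orientation"])
print(here())
E
```

```text
(array([-141.2,  -65.3]), np.float64(92.6), array([-0.1,  0.5, -0.1]), 5.2)
False (array([-141.2,  -65.4]), np.float64(18.8), array([0.7, 0.1, 0.1]), 5.9667)
False (array([-62.6, -64.9]), np.float64(17.9), array([-0. , -0.7,  0.4]), 7.1167)
False (array([-40.2, -65. ]), np.float64(18.0), array([ 0.3, -1.2,  0.3]), 8.3667)
(array([-129.3,  -65.1]), np.float64(101.4), array([-0.2, -0.7, -0.5]), 9.6083)
```

View pics/c_wrist.png

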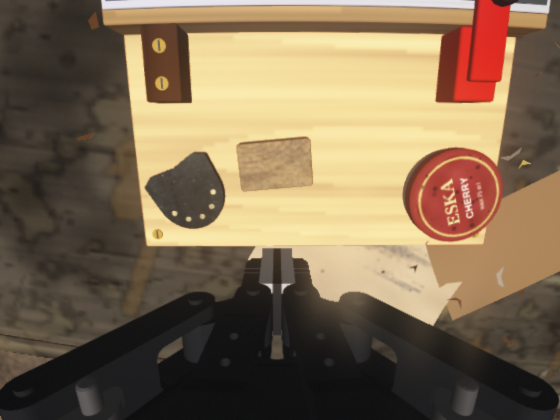

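Run:
```python
from fit import *
b=np.load("c.npz"); c=cam("wrist",b)
print("tcp px",proj(c,b["position"]), "tcp+y15", proj(c,b["position"]+R.from_quat(b["orientation"]).apply([0,14,0])))
C=[70,100]
blk=[(236,144),(310,137),(312,184),(240,191)]
print((tojig(J,onplane(c,blk,34))-C).round(1).tolist())
print("corner px",proj(c,[w(0,0,0),w(-50,0,30),w(-170,50,0),w(-170,-250,0)]))
print(env.camera_info("wrist")["hand_eye"].round(2).tolist(),env.get_obs()["width"])
im=env.capture("top");cv2.imwrite("pics/c_top.png",cv2.resize(im[140:300,180:400,::-1],None,fx=3,fy=3))
im=env.capture("scene");cv2.imwrite("pics/c_scene.png",cv2.resize(im[120:320,160:400,::-1],None,fx=3,fy=3))
```

```text
tcp px [[277.07782363 241.07310367]] tcp+y15 [[301.59526166 241.02351404]]
[[-79.9, -35.3], [-75.0, -89.3], [-109.9, -91.7], [-115.2, -37.2]]
corner px [[189.01043542  33.69375619]
 [182.13160095 101.42544827]
 [145.8242391  246.68821102]
 [484.05217576 245.49573168]]
[[-0.0, -0.96, -0.27, 68.96], [1.0, -0.0, 0.0, -0.21], [-0.0, -0.27, 0.96, -173.75], [0.0, 0.0, 0.0, 1.0]] 0.11020220512079049
```

View pics/c_top.png

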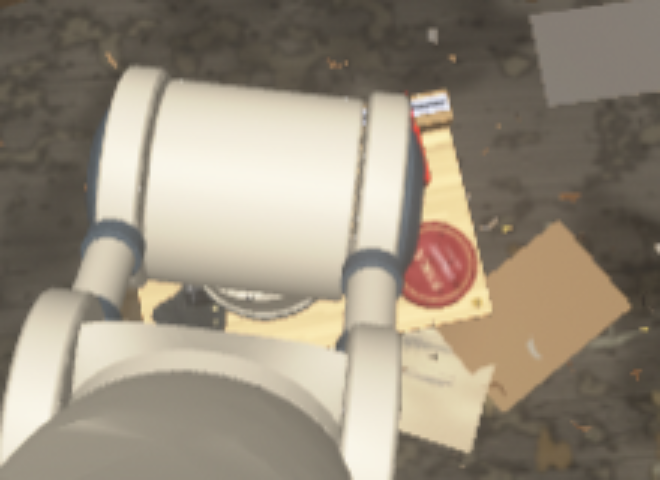

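View pics/c_scene.png

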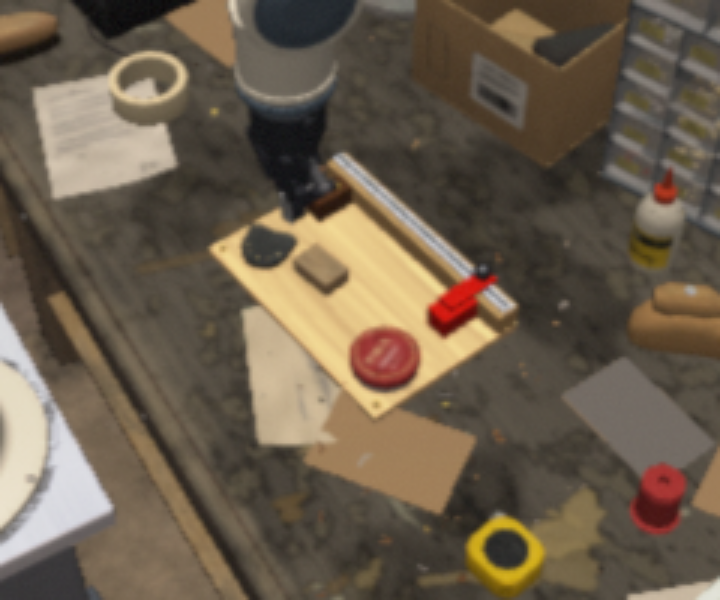

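Run:
```python
from fit import *
o=env.get_obs();print(o["position"], o["joints"])
print("scene tcp px",proj(cam("scene"),o["position"]),"ground under",proj(cam("scene"),[*o["position"][:2],12]))
s=cam("scene")
print("corner,nearL,nearR", (proj(s,[w(0,0,0),w(-170,50,0),w(-170,-250,0)])-[160,120])*3)
t=cam("top");print((proj(t,[w(-170,-250,0),w(28,-250,33)])-[180,140])*3)
print("observed tip z if on vertical:",[ (z,((proj(s,[*o["position"][:2],z])-[160,120])*3).round(0).tolist()) for z in (60,100,130,160)])
```

```text
[436.1226632  -16.49362631 101.10854149] [-1.74824606e-01  3.82101944e-01  1.91176391e+00  5.44034586e-05
  8.48784579e-01  1.25977637e+00]
scene tcp px [[257.73682252 198.52195492]] ground under [[258.77664402 216.47070817]]
corner,nearL,nearR [[352.16930477 202.33004109]
 [207.08903884 245.5794497 ]
 [372.8879121  416.55518655]]
[[492.8905148  311.16662676]
 [447.17103038  85.30998945]]
observed tip z if on vertical: [(60, [[295.0, 261.0]]), (100, [[293.0, 236.0]]), (130, [[292.0, 217.0]]), (160, [[291.0, 197.0]])]
```

The block didn't move: the tip passed over it, and both views put the finger ends higher than the reported TCP. I'll find the true tip height with a guarded touch on free board.

Run:
```python
from fit import *
env.move_straight(w(-142,-65,6),rate=150); print(here())
im=env.capture("wrist"); cv2.imwrite("pics/d_wrist.png",im[:,:,::-1])
im=env.capture("scene"); cv2.imwrite("pics/d_scene.png",cv2.resize(im[150:270,200:340,::-1],None,fx=5,fy=5,interpolation=cv2.INTER_CUBIC))
print(env.move_straight(w(-142,-65,-35),rate=20,stop_force=4),here())
```

```text
(array([-141.7,  -65. ]), np.float64(18.1), array([ 0.2, -0.4,  1. ]), 10.425)
True (array([-142.,  -65.]), np.float64(-19.2), array([-1.1, -0.3,  8.7]), 12.175)
```

View pics/d_scene.png

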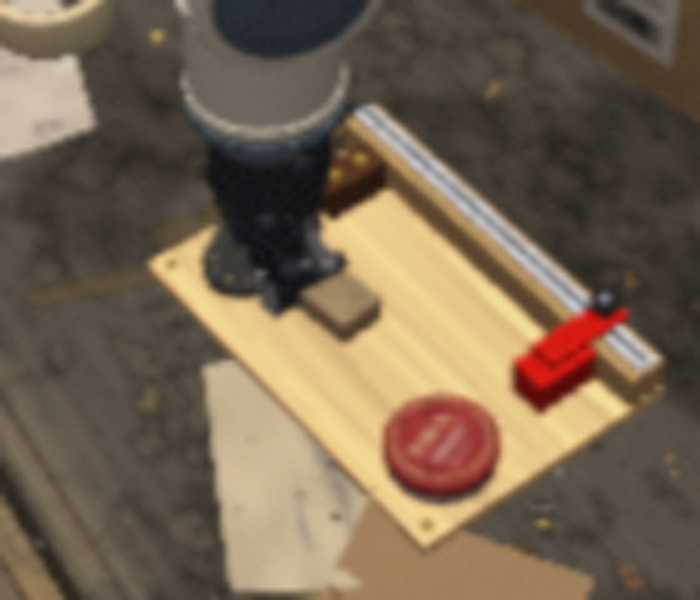

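View pics/d_wrist.png

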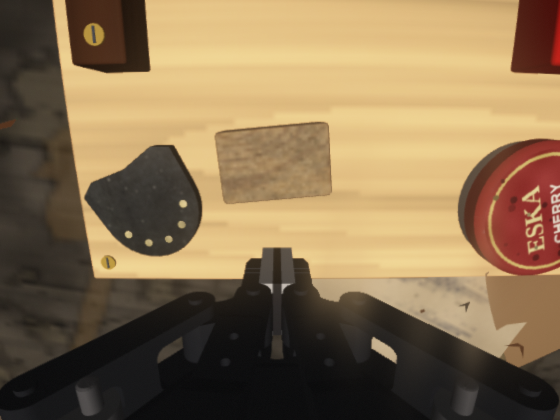

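Contact at TCP z = −19 mm means the real finger ends sit about 30 mm behind the reported TCP. I'll work with that offset.

Run:
```python
from fit import *
Z=-24
env.move_straight(w(-142,-65,Z),rate=60); print(here())
print(env.move_straight(w(-62,-65,Z),rate=70,stop_force=15),here())
print(env.move_straight(w(-38,-65,Z),rate=20,stop_force=10),here())
env.move_straight(w(-75,-65,Z),rate=80)
env.move_straight(w(-110,-100,70),rate=200)
o=env.get_obs(); im=env.capture("wrist"); cv2.imwrite("pics/e_wrist.png",im[:,:,::-1]);np.savez("e.npz",position=o["position"],orientation=o["orientation"])
print(here())
```

```text
(array([-141.7,  -65.1]), np.float64(-11.8), array([ 0.1, -0.4, -0.2]), 12.45)
False (array([-62.5, -64.9]), np.float64(-12.0), array([ 1.1, -0.1,  0.7]), 13.7417)
True (array([-46.9, -64.8]), np.float64(-12.4), array([-0.3, -0.7,  0. ]), 14.5417)
(array([-110. ,  -99.6]), np.float64(81.2), array([-0.3,  0.5, -0. ]), 15.775)
```

View pics/e_wrist.png

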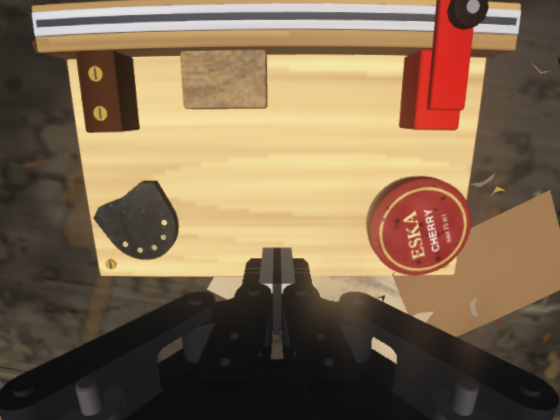

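Run:
```python
from fit import *
Z=-18
env.move_straight(w(-38,-255,70),rate=250)
print(env.move_straight(w(-38,-255,Z),rate=120,stop_force=6),here())
print(env.move_straight(w(-38,-125,Z),rate=80,stop_force=15),here())
print(env.move_straight(w(-38,-85,Z),rate=20,stop_force=9),here())
env.move_straight(w(-38,-130,Z),rate=80)
env.move_straight(w(-110,-100,70),rate=200)
o=env.get_obs(); im=env.capture("wrist"); cv2.imwrite("pics/f_wrist.png",im[:,:,::-1]);np.savez("f.npz",position=o["position"],orientation=o["orientation"])
cv2.imwrite("pics/f_z.png",cv2.resize(im[:150,30:300,::-1],None,fx=2.9,fy=2.9,interpolation=cv2.INTER_CUBIC))
print(here())
```

```text
False (array([ -37.6, -255.1]), np.float64(-5.4), array([ 0.3,  0.3, -0.1]), 17.4917)
False (array([ -37.9, -125.3]), np.float64(-6.0), array([-0.8, -0.3,  0.2]), 19.2667)
True (array([-38., -98.]), np.float64(-6.0), array([ 0.5, -5.9,  3.3]), 20.5667)
(array([-109.4, -100.2]), np.float64(81.4), array([0.6, 0.8, 0.4]), 21.9083)
```

View pics/f_wrist.png

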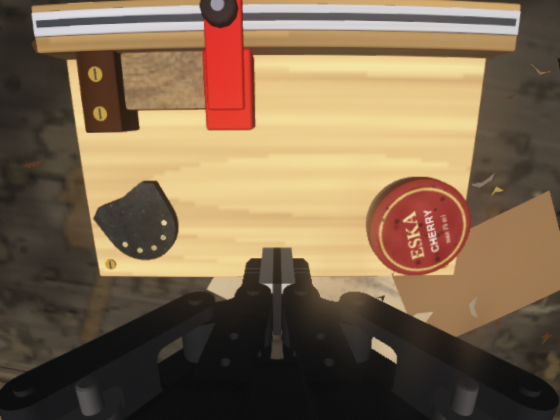

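View pics/f_z.png

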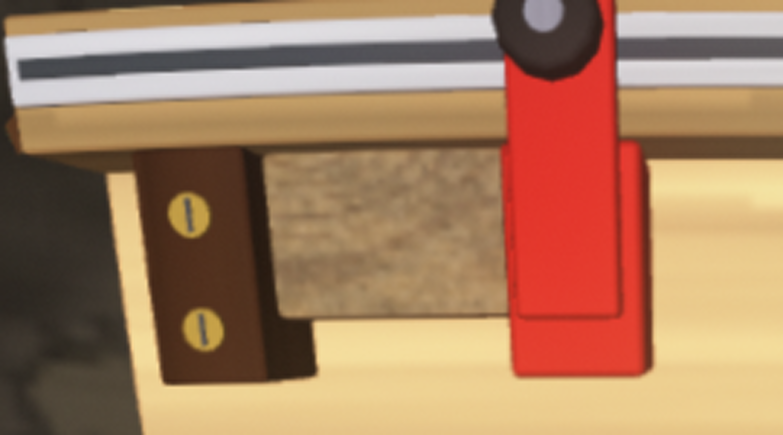

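The block sits between the end stop and the red stop, against the fence. I'll check it by touch with a light re-press in both directions.

Run:
```python
from fit import *
env.move_straight(w(-68,-31,40),rate=200)
print(env.move_straight(w(-68,-31,-22),rate=100,stop_force=6),here())
print(env.move_straight(w(-40,-31,-22),rate=20,stop_force=8),here())
env.move_straight(w(-68,-31,-22),rate=80)
env.move_straight(w(-68,-31,60),rate=200)
env.move_straight(w(-38,-130,60),rate=200)
env.move_straight(w(-38,-130,-18),rate=150,stop_force=6)
print(env.move_straight(w(-38,-85,-18),rate=25,stop_force=9),here())
env.move_straight(w(-38,-135,-18),rate=80)
env.move_straight(w(-115,-100,80),rate=200)
o=env.get_obs(); im=env.capture("wrist"); cv2.imwrite("pics/g_wrist.png",im[:,:,::-1]);np.savez("g.npz",position=o["position"],orientation=o["orientation"])
c=cam("wrist",o); print(here())
for l in ["wood_block","stop_face","corner"]:
    for d in env.pinpoint("wrist",l)[:1]: print(l,d["at"],d["p"],(tojig(J,onplane(c,d["at"],24 if l=="stop_face" else 12))-[70,100]).round(1))
```

```text
False (array([-67.8, -31.3]), np.float64(-9.6), array([-0.8,  0.4,  1.4]), 23.2583)
True (array([-47.1, -30.9]), np.float64(-10.4), array([ 0.2, -0.1,  0.1]), 24.2667)
True (array([-38., -98.]), np.float64(-6.1), array([-0. , -7.1,  3.8]), 27.7833)
(array([-114.5, -100.1]), np.float64(91.4), array([0.2, 0.4, 0.3]), 29.25)
wood_block [175.7, 79.8] 0.57 [[-19.7 -25.6]]
stop_face [213.3, 85.5] 0.8 [[-25.  -55.5]]
corner [138.5, 53.3] 0.83 [[-0.9  0.4]]
```

View pics/g_wrist.png

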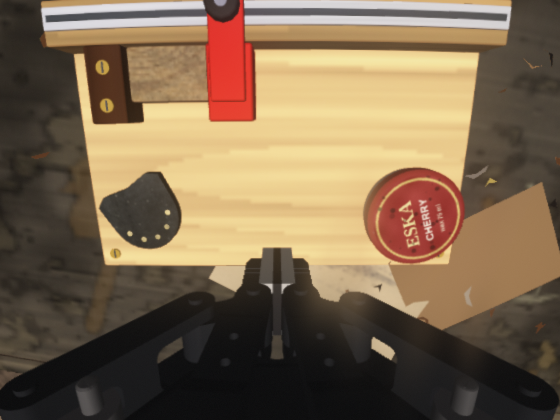

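The touch and camera checks agree, the bystanders haven't moved and the arm is clear.

```bash
python3 -c "
from workcell import env
env.hand_in(); print(env.get_obs()['clock'])"
```

```text
the job is handed in; nothing more can be done
the job is handed in; nothing more can be done
```

I pushed the block flat against the fence with the closed fingers. Then I slid the red stop left, which pushed the block up against the end stop, and handed the job in with the robot's clock at about 29 s. `env.hand_in()` reports no verdict.

- **First push missed:** it passed over the block without touching anything. The real fingertips sit about 30 mm behind the reported TCP, which disagrees with the stated tool frame. I confirmed this by touching the board lightly and used that offset for the rest.
- **Touch checks:** pressing the block again towards the fence stopped at the same place as before (-47.1 mm and -46.9 mm; a flush block predicts -47). Pressing the stop again ended at -98.0 mm both times.
- **Camera checks:** the last wrist picture put the block at (-19.7, -25.6) mm and the stop face at y = -55.5 mm from the corner. The block's ideal position is (-18, -27.5) mm; the block and stop readings are within the limits. The block's y is only 0.6 mm inside its limit, but the camera is only good to about 2 mm and the touch checks indicate it is seated.
- **Bystanders:** the heel and tin look unmoved in the last picture. The items off the jig were never approached, and I did not re-measure them. The arm finished clear of everything.

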